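Open the dial lock and present it at the isolator hasp

ROBOT

A 7-joint arm with a two-finger parallel gripper is mounted at the origin on the work surface. World frame = base frame: x ahead of the robot, y to its left, z up, the work surface at z = 0. Lengths are in m, angles in rad, forces in N, time in s.
With the tool pointing down it reaches from about 0.4 to 0.85 m from the base axis. Payload 4.5 kg.
Tool frame: the origin (TCP) lies midway between the tips of the shut fingers; the grasp point (between the pads) lies manip.grip_depth behind it (manip.grip_depth is the distance from the TCP to the grasp point, in m); z points along the fingers, y is the direction in which the jaws open and shut (so a half turn about z gives the same grasp; the last joint's range is limited). The gripper opens to 85 mm and grips with 20 to 120 N. Pads are 22 mm wide; open, the fingers measure 114 mm over their backs; the gripper's body (76 mm by 85 mm) begins 54 mm behind the grasp point. The pads swing forward as they close: fully open they stand 13 mm farther back than shut.
Start: joints at [-1.28, 0.689, -0.195, 1.565, 0.157, 0.902, -0.215], TCP at [0.159, 0.605, 0.203] pointing down, gripper open.
Joint ranges: [-3.01, 3.01], [-0.46, 2.08], [-1.47, 1.51], [0.13, 2.56], [-1, 4.14], [0.04, 2.09], [-2.66, 2.66]. Speed limits (rad/s): [2.57, 2.57, 3.14, 3.14, 3.14, 3.14, 3.14].

INTERFACE

Orientations are given as a rotation vector (axis times angle).
In Python, from plant import manip, viewer gives the robot as it stands.
- The arm moves only by the shell command python3 -m pendant 'ROWS' [OPENING] [FORCE]. ROWS is JSON, one flat list of numbers, 6 for each row, row after row: the shift along the tool's x, y, z scaled (see below), then the turn, a rotation vector about the tool's x, y, z scaled (see below). A call has 1 to 12 rows; each row shifts and turns the commanded pose from where the row before left it, along the tool's axes as they then stand; what a row does not reach is not made up. The controller multiplies each number of a shift by 20 mm and each number of a turn by 6 degrees. A row lasts 1/12 s, in which the tool goes at most 41.7 mm and 7.16 degrees, less where a joint would pass 70% of its speed; a pose out of reach is approached as far as the arm can. A call with a number of a shift or a turn outside -1 to 1 is refused whole. A call with a gripper value outside its range is refused whole. OPENING is the opening in per cent of the stroke, from 0 (shut) to 100 (fully open), set as the call begins (- or left out, the last holds). The fingers move at their own pace and stop on an object; FORCE is the grip in N (left out, the last holds). Time passes only in rows, so rows that do not move let the fingers close. It gives the time, the measured TCP pose, the force and the opening at its end, in the units of the state.
- manip.read_state(): the state, without advancing time (a new reading comes with each control period).
- viewer.camera(name): name is "scene" or "top" or "wrist"; returns (picture, depth): 420x560x3 uint8, blue, green, red; 420x560 float32, m along the optical axis (not along the pixel's ray), 0 where there is no reading.
- viewer.camera_info(name): a dict with "K" (3x3 intrinsics, pixels), "R" (3x3) and "t" (3): a world point X has camera coordinates R X + t. Camera axes: x right, y down, z forward; pixel columns grow to the right and rows downward; lengths in m; the calibration is good to about 2 mm. A picture is of the moment at which its call begins: read the wrist's pose just before it. camera_info takes no time and is no camera call; for the wrist camera it gives the pose at the moment of the call.
- manip.finish_job(): hands the job in, once; it reports no verdict.
The state is a dict: "time_s": time; "joint_positions": joint angles; "dq": joint speeds; "effort": joint torques, N m; "tool_pos": TCP position; "ee_rot": TCP orientation; "force": force on the tool from outside, world axes, zero at the start; "moment": the same for the moment, N m; "grip_width": opening from 0.0 (shut) to 1.0 (fully open).
Only numpy, scipy, OpenCV 4.12 (cv2) and the standard library are available. Lean on these libraries where they do the work, as an engineer would, in place of code of your own. Each camera call takes 0.05 s, during which the arm holds its last target. There are 200 camera calls.

TASK

Get the blue dial lock ready for locking off the lens machine: with the lock standing in its stand, turn the black dial clockwise through its clicks until its white pointer rests in the notch at the red mark, then pull the steel shackle up until it is fully open. Only then lift the lock out and present it open and upright, the shackle over the steel hasp on the isolator box and the lock's underside a few centimetres above the hasp without touching it. Finish while holding it still there, do not put it down or let go, and leave the two metal rings, the screwdriver and the spray can alone.

Things in the scene. Friction and masses are not known exactly. Their poses are not given: they have to be found in the camera images.
- lock: Blue block lock, 64 (x) x 98 (y) x 50 (z) mm, about 0.4 kg in all, loose in its stand, underside 6 mm above the bench. Origin: centre of its underside, z up. On its top face: dial at y = -23 mm, shackle at y = +33 mm.
- lock_foot (a point): Same point and axes as lock: the centre of the underside of the lock.
- dial_grip (a point): On the dial's vertical axis, 27 mm above the lock's top. Dial: black disc 36 mm across, 5 mm high, bearing an upright black wing knob 12 mm thick, 36 mm long, its top 10 mm above this point. Turns with the dial: x along the wing, y across its thickness; the white pointer line is at the wing's -x end. Fingertips may reach 20 mm below this point.
- dial (a joint): Rad; 0 = pointer at the red mark (on the lock's -x side of the dial); positive = counter-clockwise from above; range -0.75 to 1.70. Snaps into notches 0.436 rad (25 deg) apart, clicks about 0.05 N m; white ticks mark other notches. Starts 1, 2 or 3 notches counter-clockwise of the mark. Shackle is free only within about 0.15 of 0, else blocked after 1.5 mm.
- shackle_grip (a point): Centre of the shackle's straight top bar, a steel bar of square edges 46 mm long (along the point's and lock's x), 10 mm thick (along y) and 14 mm high, 44 mm above the lock's top face when shut; 37 mm of free space under the bar. It rises with the shackle. Axes as the lock's.
- shackle (a joint): How far the shackle is pulled up out of the lock, m: 0 shut, 0.028 fully open (a hard stop, after which the lock comes up with it). It slides with about 1 N of friction and is held open by the lock's own weight when the lock hangs from it.
- hasp (a point): Top of the steel hasp, an upright staple 36 mm wide and 30 mm high on the white isolator box (110 x 170 x 60 mm, fixed to the bench); this point is 90 mm above the bench. The box's red switch handle, 85 mm off along the box's -y, is 88 mm above the bench. z up.
- isolator: The white isolator box with yellow plates, red switch handle and hasp, fixed. Origin: centre of its underside; the hasp stands at y = +50 mm, the handle at y = -35 mm.
- stand: Open aluminium tray that holds the lock, 80 x 114 x 24 mm with a 6 mm floor, 2 mm play round the lock; fixed. Lift the lock straight up 30 mm or more before moving sideways. Origin: centre of its underside; axes as the lock's at the start.
- ring_a: Bystander: metal lens-block ring, 72 mm across, 14 mm high. Origin: centre of its underside.
- ring_b: Bystander: a second such ring. Origin: centre of its underside.
- screwdriver: Bystander: blue-handled screwdriver, 180 mm long, lying on the bench. Origin: under its middle, x along it.
- spray_can: Bystander: red can with white cap, 52 mm across, 140 mm high. Origin: centre of its underside.
There are look-alikes about, which are no part of the job. There is more than one size of the lock; the one meant has the size given above.

How it is judged:
By the outcome, as a careful person would: the job done as asked, in the order asked, and still so for the second after the job is handed in, while the arm keeps its last pose, push and grip.
It also fails if it takes over 48 s, if anything falls off the work surface, if the arm or the gripper's body presses on something with over 40 N, if the wrist force passes 120 N, or if a joint passes its speed limit or range.

## Working session

There is one attempt and no reset: what is moved stays moved. The work goes in short steps, Python scripts to look and compute and a shell command to move; the robot and the scene stay as the last step left them, time stands still between calls to the robot, and variables do not carry over. Pictures are saved under pics/ and viewed, about 8 in all and at most 12, crops included, and the job is handed in when it is done.

```bash
mkdir -p pics; ls; python3 - <<'E'
from plant import manip, viewer
import cv2, numpy as np
print(manip.grip_depth, manip.read_state())
for n in ("scene","top"):
    p,d=viewer.camera(n); i=viewer.camera_info(n)
    np.savez(f"pics/{n}0.npz",p=p,d=d,**i)
    cv2.imwrite(f"pics/{n}0.png",p); print(n,i)
E
```

```text
pics
0.0187 {'time_s': 0.0, 'joint_positions': array([-1.28021088,  0.6900081 , -0.19452175,  1.56637826,  0.15730065,
        0.90249781, -0.21507179]), 'dq': array([ 0.00063006, -0.00181189,  0.00048914,  0.0012783 , -0.00070342,
       -0.00054835,  0.00053709]), 'effort': array([ 1.30778276e-04, -5.39618862e+01, -1.26655016e+00, -1.58539975e+01,
        9.09031718e-03,  9.60113568e-03, -1.15117200e-05]), 'tool_pos': array([0.15859913, 0.60379473, 0.20226013]), 'ee_rot': array([-4.02043967e-01, -3.11564723e+00,  2.97733380e-03]), 'force': array([ 0.1438327 ,  0.66762177, -0.91933929]), 'moment': array([ 0.00412414, -0.04402942, -0.03097012]), 'grip_width': 1.002566796334915}
scene {'K': array([[440.35816925,   0.        , 278.76079518],
       [  0.        , 440.35816925, 209.5561881 ],
       [  0.        ,   0.        ,   1.        ]]), 'R': array([[-0.60580992,  0.79541964,  0.01737644],
       [ 0.48310791,  0.38512359, -0.786312  ],
       [-0.63214008, -0.46796092, -0.61758521]]), 't': array([ 0.33006087, -0.20897491,  1.34396957])}
top {'K': array([[490.35250083,   0.        , 274.11079123],
       [  0.        , 490.35250083, 206.20946796],
       [  0.        ,   0.        ,   1.        ]]), 'R': array([[ 0.00551386, -0.99997907,  0.00338517],
       [-0.99487438, -0.00582745, -0.10095058],
       [ 0.10096819, -0.0028112 , -0.99488568]]), 't': array([0.02097204, 0.59857668, 1.08841196])}
```

View pics/scene0.png

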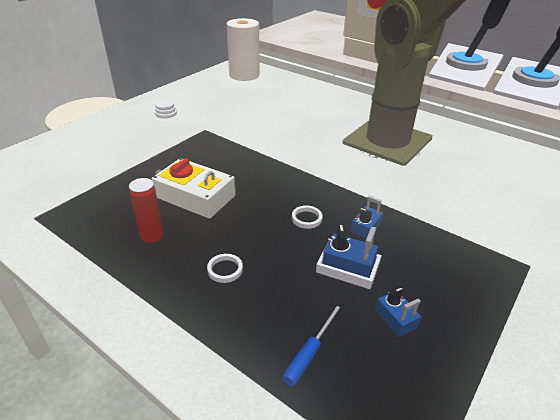

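View pics/top0.png

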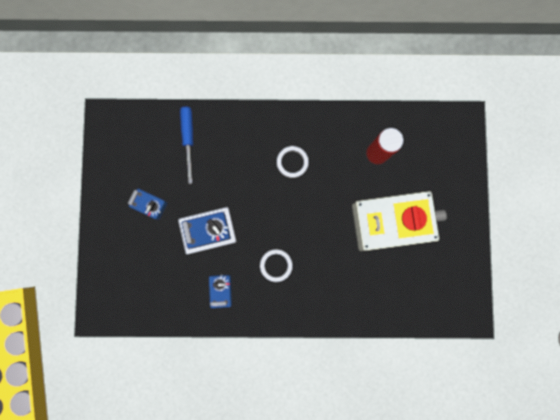

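The lock in the stand sits at about (207,230) in the top view, dial on the right and shackle on the left. The isolator is at (398,220), with its hasp at (376,222). The two smaller locks are look-alikes.

```bash
cat > h.py <<'E'
import numpy as np, cv2
from scipy.spatial.transform import Rotation as Rot
def ray(i,uv,z):
    K,R,t=i["K"],i["R"],i["t"]; c=-R.T@t
    d=R.T@np.linalg.inv(K)@np.array([uv[0],uv[1],1.0]); return c+d*(z-c[2])/d[2]
def proj(i,X):
    q=i["K"]@(i["R"]@np.asarray(X)+i["t"]); return q[:2]/q[2]
def rectpose(i,mask,z):
    cs,_=cv2.findContours(mask.astype(np.uint8),cv2.RETR_EXTERNAL,cv2.CHAIN_APPROX_NONE)
    out=[]
    for c in cs:
        if cv2.contourArea(c)<60: continue
        P=np.array([ray(i,p[0],z)[:2] for p in c])
        r=cv2.minAreaRect((P*1000).astype(np.float32)); out.append((np.round(r[0],1),np.round(r[1],1),round(r[2],1)))
    return out
E
python3 - <<'E'
from h import *
f=np.load("pics/top0.npz"); p=f["p"]; hsv=cv2.cvtColor(p,cv2.COLOR_BGR2HSV)
H,S,V=[hsv[...,k] for k in range(3)]
board=np.zeros(V.shape,bool); board[105:332,90:482]=1
w=board&((V>110))
print("bright z.024",rectpose(f,w,.024)); print("bright z.06",rectpose(f,w,.06))
b=board&(H>100)&(H<130)&(S>120)&(V>70)
print("blue z.056",rectpose(f,b,.056))
y=board&(H>20)&(H<35)&(S>150)&(V>120)
print("yellow z.06",rectpose(f,y,.06))
d=f["d"]
for uv in [(207,230),(186,233),(215,230),(376,222),(350,240)]: print(uv,d[uv[1],uv[0]],ray(f,uv,.056))
a=cv2.resize(p[200:260,170:245],None,fx=8,fy=8,interpolation=cv2.INTER_CUBIC); 
b=cv2.resize(p[190:255,350:440],None,fx=8,fy=8,interpolation=cv2.INTER_CUBIC)
cv2.imwrite("pics/crop1.png",a)
E
```

```text
bright z.024 [(array([406.3, 146.5]), array([71.2, 46. ]), 3.6), (array([465.3,  19.3]), array([72. , 72.6]), 0.3), (array([543.3, 178. ]), array([ 84.9, 119.5]), 14.4), (array([ 568.8, -265.2]), array([116.8, 207. ]), 8.0), (array([604.4, 318.5]), array([76.7, 45.8]), 65.3), (array([703.5, -16.5]), array([72.8, 74.2]), 0.3), (array([ 755. , -244.8]), array([57., 63.]), 63.0), (array([741.8, 226.5]), array([180.9,  25.4]), 5.1)]
bright z.06 [(array([408.9, 142.7]), array([68.9, 44.5]), 3.6), (array([465.9,  19.6]), array([69.7, 70.2]), 0.3), (array([541.4, 173.1]), array([ 82.2, 115.7]), 14.4), (array([ 566.1, -255.7]), array([113.1, 200.3]), 8.0), (array([600.6, 309.1]), array([74.2, 44.3]), 65.3), (array([696.5, -15.1]), array([70.5, 71.8]), 0.3), (array([ 746.3, -236. ]), array([55.1, 61. ]), 63.0), (array([733.5, 220.1]), array([175. ,  24.6]), 5.1)]
blue z.056 [(array([408.6, 142.9]), array([71.5, 48. ]), 4.3), (array([542.7, 175.7]), array([58.9, 92.6]), 14.4), (array([599.3, 306. ]), array([72.4, 46.6]), 66.4), (array([778.5, 224.7]), array([91.5, 27.9]), 3.6)]
yellow z.06 [(array([ 558.9, -199.5]), array([43.3, 27.5]), 7.8), (array([ 570.5, -283.8]), array([73.5, 73.8]), 7.9)]
(207, 230) 1.0837946 [0.54195873 0.17291369 0.056     ]
(186, 233) 1.038086 [0.53504847 0.21927712 0.056     ]
(215, 230) 1.0479325 [0.54205963 0.15518803 0.056     ]
(376, 222) 1.0573705 [ 0.56188135 -0.20223285  0.056     ]
(350, 240) 1.1395224 [ 0.52161508 -0.144004    0.056     ]
```

View pics/crop1.png

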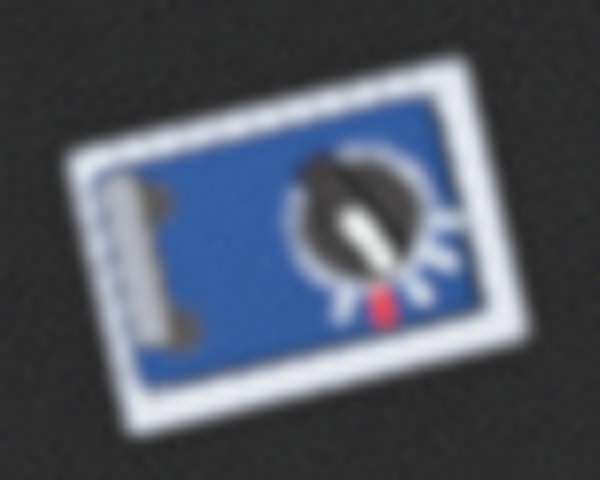

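The dial's pointer looks about one notch counter-clockwise of the red mark. The stand centre is at (0.543, 0.178) with a yaw of 14.4°. The hasp is at (0.559, -0.1995) with a yaw of 7.8°, and the plate spacing is 85 mm as expected. I'll check the yellow object near the start before moving.

```bash
cat >> h.py <<'E'
def plan(target,yaw_y):
    """shift in tool axes (units of 20mm) and turn about tool z (units of 6deg) to TCP target with tool y at yaw_y deg"""
    from plant import manip
    s=manip.read_state(); R=Rot.from_rotvec(s["ee_rot"]).as_matrix()
    d=R.T@(np.asarray(target)-s["tool_pos"])/.02
    cur=np.degrees(np.arctan2(R[1,1],R[0,1])); a=-(yaw_y-cur); a=(a+180)%360-180
    # tilt: rotation vector (tool axes) that makes z point down
    t=R.T@np.cross(R[:,2],[0,0,-1])
    print("t",round(s["time_s"],2),"tcp",s["tool_pos"].round(4),"yawY",round(cur,1),"shift",d.round(2),"turnz",round(a/6,2),"tilt(6deg)",(np.degrees(t)/6).round(2),
      "q",s["joint_positions"].round(2),"F",s["force"].round(1),"w",round(s["grip_width"],3))
E
python3 - <<'E'
from h import *
f=np.load("pics/top0.npz"); d=f["d"]
for uv in [(12,315),(30,300),(30,400),(10,400),(35,350)]:
    z=d[uv[1],uv[0]]; X=f["R"].T@(np.linalg.inv(f["K"])@np.array([*uv,1.])*z-f["t"]); print(uv,X.round(3))
plan([.549,.156,.2],-50.6)
E
```

```text
(12, 315) [0.353 0.602 0.039]
(30, 300) [0.385 0.568 0.032]
(30, 400) [0.177 0.543 0.058]
(10, 400) [0.161 0.613 0.005]
(35, 350) [0.276 0.551 0.031]
t 0.1 tcp [0.1586 0.6039 0.2023] yawY 75.3 shift [-24.56 -16.7    0.15] turnz 20.98 tilt(6deg) [-0.02  0.    0.  ] q [-1.28  0.69 -0.19  1.57  0.16  0.9  -0.22] F [ 0.2 -0.7 -0.5] w 1.003
```

```bash
R='-0.82,-0.56,0,0,0,0'; python3 -m pendant '[-0.82,-0.56,-0.1,0,0,0,-0.82,-0.56,-0.1,0,0,0,-0.82,-0.56,-0.1,0,0,0,-0.82,-0.56,-0.1,0,0,0,-0.82,-0.56,-0.1,0,0,0,-0.82,-0.56,-0.1,0,0,0,-0.82,-0.56,-0.1,0,0,0,-0.82,-0.56,-0.1,0,0,0,-0.82,-0.56,-0.1,0,0,0,-0.82,-0.56,-0.1,0,0,0]' 100 40
python3 -m pendant '[-0.82,-0.56,0,0,0,0,-0.82,-0.56,0,0,0,0,-0.82,-0.56,0,0,0,0,-0.82,-0.56,0,0,0,0,-0.82,-0.56,0,0,0,0,-0.82,-0.56,0,0,0,0,-0.82,-0.56,0,0,0,0,-0.82,-0.56,0,0,0,0,-0.82,-0.56,0,0,0,0,-0.82,-0.56,0,0,0,0]'
python3 -c "from h import *;plan([.549,.156,.2],-50.6)"
```

```text
time_s: 0.93
tool_pos: [0.2893, 0.4534, 0.2229]
ee_rot: [-0.402, -3.116, 0.001]
force: [0.9, 0.6, -0.3]
grip_width: 1.002
time_s: 1.77
tool_pos: [0.4194, 0.3035, 0.2228]
ee_rot: [-0.402, -3.115, 0.001]
force: [-0.3, 0.3, 0.2]
grip_width: 1.0
t 1.77 tcp [0.4194 0.3035 0.2228] yawY 75.3 shift [-8.14 -5.49  1.14] turnz 20.98 tilt(6deg) [-0.01 -0.   -0.  ] q [-0.56  0.53 -0.24  1.86  0.17  0.78  0.42] F [-0.3  0.3  0.2] w 1.0
```

```bash
python3 -m pendant '[-1,-0.68,0,0,0,0,-1,-0.68,0,0,0,0,-1,-0.68,0,0,0,0,-1,-0.68,0,0,0,0,-1,-0.68,0,0,0,0,-1,-0.68,0,0,0,0,-1,-0.68,0,0,0,0,-1,-0.68,0,0,0,0,0,0,0,0,0,-1,0,0,0,0,0,-1,0,0,0,0,0,-1,0,0,0,0,0,-1]'
python3 -m pendant '[0,0,0,0,0,-1,0,0,0,0,0,-1,0,0,0,0,0,-1,0,0,0,0,0,-1,0,0,0,0,0,-1,0,0,0,0,0,0]'
python3 - <<'E'
from h import *
from plant import viewer
plan([.549,.156,.2],129.4)
i=viewer.camera_info("wrist"); p,d=viewer.camera("wrist"); np.savez("pics/w1.npz",p=p,d=d,**i); cv2.imwrite("pics/w1.png",p)
for n,X in dict(dial=[.5487,.1557,.093],disc=[.5487,.1557,.061],bar=[.535,.210,.107]).items(): print(n,proj(i,X).round(0))
E
```

```text
time_s: 2.77
tool_pos: [0.5459, 0.1583, 0.2226]
ee_rot: [0.262, -3.13, 0.0]
force: [-0.1, 0.3, -0.3]
grip_width: 0.998
time_s: 3.27
tool_pos: [0.5459, 0.1584, 0.2226]
ee_rot: [1.059, -2.956, -0.001]
force: [-0.2, -0.3, -0.5]
grip_width: 1.003
t 3.27 tcp [0.5459 0.1584 0.2226] yawY 129.4 shift [-0.05 -0.19  1.13] turnz 0.0 tilt(6deg) [ 0.01 -0.01  0.  ] q [-0.05  0.63 -0.52  1.71  0.38  0.91  1.53] F [-0.2 -0.3 -0.5] w 1.003
dial [281. 188.]
disc [281. 179.]
bar [338. 219.]
```

View pics/w1.png

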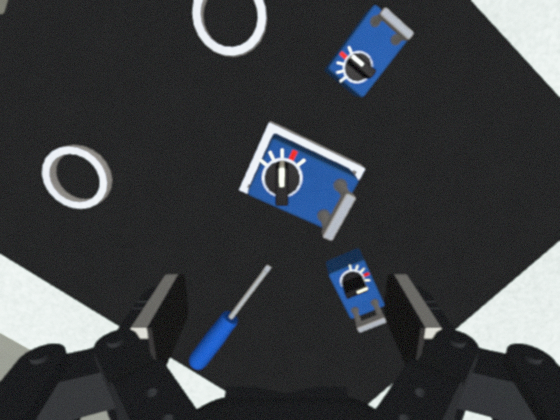

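The wrist view shows the wing upright at (282,182) with its white line pointing up at the tick next to the red mark at (293,155). That makes it one notch counter-clockwise, with the jaws already aligned. Next I measure the dial and bar positions from this view.

```bash
python3 - <<'E'
from h import *
f=np.load("pics/w1.npz"); p=f["p"]; hsv=cv2.cvtColor(p,cv2.COLOR_BGR2HSV); S,V=hsv[...,1],hsv[...,2]; H=hsv[...,0]
sub=np.zeros(V.shape,bool); sub[160:200,270:294]=1
def cnts(m,z,mn):
    cs,_=cv2.findContours(m.astype(np.uint8),cv2.RETR_EXTERNAL,cv2.CHAIN_APPROX_NONE)
    for c in cs:
        if cv2.contourArea(c)<mn: continue
        r=cv2.minAreaRect(c); P=np.array([ray(f,q[0],z)[:2]*1000 for q in c],np.float32); print("px",np.round(r[0],1),"world",np.round(cv2.minAreaRect(P),1) if 0 else cv2.minAreaRect(P))
print("pointer"); s=np.zeros(V.shape,bool); s[166:192,274:290]=1; cnts(s&(V>150)&(S<80),.093,8)
print("blue"); b=np.zeros(V.shape,bool); b[120:245,235:370]=1; cnts(b&(H>100)&(H<130)&(S>120)&(V>60),.056,300)
print("red"); r=np.zeros(V.shape,bool); r[145:170,280:305]=1; cnts(r&((H<10)|(H>170))&(S>120),.056,5)
print("bar"); s=np.zeros(V.shape,bool); s[190:245,322:358]=1; cnts(s&(V>110)&(S<60),.107,50)
print("dark"); s=np.zeros(V.shape,bool); s[160:210,260:302]=1; cnts(s&(V<75)&(S<130),.061,50)
E
```

```text
pointer
px [281.5 176. ] world ((539.6355590820312, 149.25047302246094), (18.1740779876709, 4.465567588806152), 39.100379943847656)
blue
px [303.9 184.1] world ((539.892333984375, 177.4792022705078), (67.3774642944336, 96.57611846923828), 14.16812515258789)
red
px [292.7 154.6] world ((523.2426147460938, 149.50209045410156), (9.174809455871582, 4.391216278076172), 13.178515434265137)
bar
px [338.9 215.9] world ((532.9467163085938, 208.86720275878906), (47.360408782958984, 10.44076919555664), 14.226393699645996)
dark
px [269.5 205. ] world ((576.6903686523438, 163.4149932861328), (8.493217468261719, 19.216007232666016), 39.40756607055664)
px [279.5 182. ] world ((552.1165161132812, 156.36273193359375), (42.23738479614258, 31.85820198059082), 12.588485717773438)
```

```bash
python3 -m pendant '[0.01,-0.18,0.6,0,0,0,0,0,0.6,0,0,0,0,0,0.6,0,0,0,0,0,0.6,0,0,0,0,0,0.6,0,0,0,0,0,0,0,0,0]' 35 30
python3 -c "from h import *;plan([.5467,.1548,.0655],129.2)"
```

```text
time_s: 3.82
tool_pos: [0.5465, 0.1545, 0.1601]
ee_rot: [1.051, -2.955, 0.001]
force: [0.5, -0.1, -0.1]
grip_width: 0.349
t 3.82 tcp [0.5465 0.1545 0.1601] yawY 129.2 shift [-0.04  0.    4.73] turnz -0.0 tilt(6deg) [ 0.01 -0.05 -0.  ] q [-0.08  0.7  -0.48  1.77  0.44  0.78  1.48] F [ 0.5 -0.1 -0.1] w 0.349
```

```bash
python3 -m pendant '[0,0,0.6,0,0,0,0,0,0.6,0,0,0,0,0,0.6,0,0,0,0,0,0.6,0,0,0,0,0,0.6,0,0,0,0,0,0.6,0,0,0,0,0,0.6,0,0,0,0,0,0.5,0,0,0,0,0,0,0,0,0,0,0,0,0,0,0]'
python3 - <<'E'
from h import *
from plant import viewer
plan([.5467,.1548,.0655],129.2)
i=viewer.camera_info("wrist"); p,d=viewer.camera("wrist"); np.savez("pics/w2.npz",p=p,d=d,**i); cv2.imwrite("pics/w2.png",p)
E
```

```text
time_s: 4.65
tool_pos: [0.5482, 0.1557, 0.0689]
ee_rot: [1.055, -2.958, 0.0]
force: [0.8, 1.4, 0.4]
grip_width: 0.35
t 4.65 tcp [0.5482 0.1557 0.0689] yawY 129.3 shift [0.08 0.01 0.17] turnz 0.01 tilt(6deg) [ 0.   -0.01 -0.  ] q [-0.13  0.83 -0.39  1.84  0.54  0.58  1.39] F [0.8 1.4 0.4] w 0.35
```

View pics/w2.png

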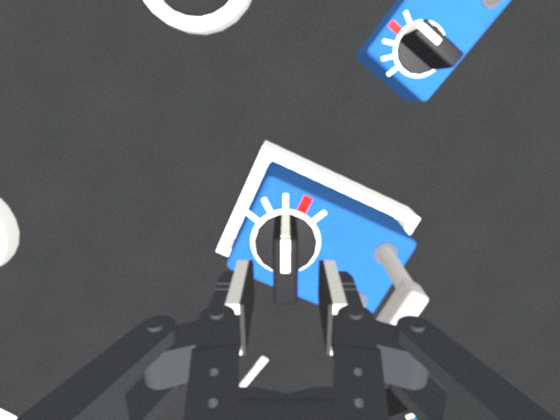

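The wing (286,270) is centred between the pads at 240 and 330, and the pointer is on the first tick. I lower slightly and grip.

```bash
python3 -m pendant '[0.05,0,0.17,0,0,0,0,0,0,0,0,0,0,0,0,0,0,0,0,0,0,0,0,0,0,0,0,0,0,0]' 0 30
python3 -m pendant '[0,0,0,0,0,0.5,0,0,0,0,0,0.5,0,0,0,0,0,0.5,0,0,0,0,0,0.5,0,0,0,0,0,0.5,0,0,0,0,0,0.5,0,0,0,0,0,0.5,0,0,0,0,0,0.5,0,0,0,0,0,0.4,0,0,0,0,0,0,0,0,0,0,0,0]'
python3 -c "
from h import *;plan([.5467,.1548,.0655],104.3)
from plant import manip;print(manip.read_state()['moment'])"
```

```text
time_s: 5.12
tool_pos: [0.5477, 0.1552, 0.0659]
ee_rot: [-1.056, 2.958, 0.0]
force: [-0.7, 0.5, 0.3]
grip_width: -0.001
time_s: 6.03
tool_pos: [0.5476, 0.1553, 0.0658]
ee_rot: [-0.355, 3.121, 0.0]
force: [0.6, 1.0, -0.4]
grip_width: -0.001
t 6.03 tcp [0.5476 0.1553 0.0658] yawY 103.0 shift [ 0.05 -0.01  0.02] turnz -0.22 tilt(6deg) [0. 0. 0.] q [-0.2   0.82 -0.27  1.84  0.39  0.53  1.07] F [ 0.6  1.  -0.4] w -0.001
[-0.0417871   0.00273974 -0.02239489]
```

The gripper shut fully (width -0.001), so it did not hold the wing. I'll look before anything else.

```bash
python3 - <<'E'
from h import *
from plant import viewer
i=viewer.camera_info("wrist"); p,d=viewer.camera("wrist"); np.savez("pics/w3.npz",p=p,d=d,**i)
j=viewer.camera_info("scene"); q,e=viewer.camera("scene"); np.savez("pics/s3.npz",p=q,d=e,**j)
c=cv2.resize(q[170:310,270:450],(540,420),interpolation=cv2.INTER_CUBIC)
cv2.imwrite("pics/v3.png",np.hstack([cv2.resize(p[120:420,140:440],(260,260)),c[:420,:540][:260*0+420] if 0 else cv2.resize(c,(334,260))]))
print("tcp px",proj(i,[.5476,.1553,.0658]), "cam",(-i["R"].T@i["t"]).round(3), "axis",i["R"][2].round(3))
for uv in [(286,240),(286,200),(286,300),(300,270)]:
    z=d[uv[1],uv[0]]; print(uv,z,(i["R"].T@(np.linalg.inv(i["K"])@np.array([*uv,1.])*z-i["t"])).round(3))
f=np.load("pics/w2.npz"); d=f["d"]
for uv in [(286,290),(286,260),(286,230),(260,215),(330,300),(342,280),(241,290),(241,340),(400,300)]:
    z=d[uv[1],uv[0]]; print("w2",uv,z,(f["R"].T@(np.linalg.inv(f["K"])@np.array([*uv,1.])*z-f["t"])).round(3))
E
```

```text
tcp px [285.81885185 251.84371634] cam [0.466 0.136 0.236] axis [ 0.312  0.073 -0.947]
(286, 240) 0.17115355 [0.535 0.152 0.079]
(286, 200) 0.18813951 [0.522 0.149 0.057]
(286, 300) 0.12404463 [0.536 0.153 0.129]
(300, 270) 0.14422363 [0.534 0.158 0.108]
w2 (286, 290) 0.16857119 [0.555 0.162 0.092]
w2 (286, 260) 0.1614682 [0.542 0.151 0.094]
w2 (286, 230) 0.16842826 [0.533 0.144 0.083]
w2 (260, 215) 0.19479686 [0.544 0.134 0.056]
w2 (330, 300) 0.12467952 [0.529 0.161 0.132]
w2 (342, 280) 0.14493875 [0.527 0.169 0.112]
w2 (241, 290) 0.13100043 [0.55  0.136 0.125]
w2 (241, 340) 0.1278129 [0.562 0.146 0.134]
w2 (400, 300) 0.1577178 [0.521 0.201 0.103]
```

View pics/v3.png

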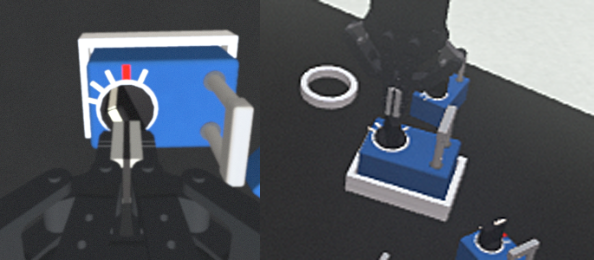

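The wing is still at the first tick, and the shut fingertips appear to be above it. I'll measure the actual fingertip height against the reported TCP.

```bash
python3 - <<'E'
from h import *
def X(f,u,v):
    z=f["d"][v,u]; return (f["R"].T@(np.linalg.inv(f["K"])@np.array([u,v,1.])*z-f["t"])).round(3)
f=np.load("pics/w3.npz")
for v in range(236,300,5): print(v,X(f,286,v),f["p"][v,286],X(f,274,v),f["p"][v,274])
s=np.load("pics/s3.npz"); print("tcp scene",proj(s,[.5476,.1553,.0658]),proj(s,[.5476,.1553,.093]))
for v in range(214,250,3): print(v,[(X(s,u,v),s["p"][v,u]) for u in (338,341,344)])
E
```

```text
236 [0.535 0.152 0.074] [34 29 31] [0.533 0.146 0.082] [ 99 109 113]
241 [0.535 0.152 0.081] [27 27 27] [0.532 0.146 0.089] [80 88 90]
246 [0.534 0.152 0.087] [31 29 30] [0.533 0.146 0.092] [176 197 195]
251 [0.535 0.153 0.09 ] [40 39 39] [0.535 0.147 0.093] [255 255 255]
256 [0.537 0.153 0.092] [54 54 54] [0.538 0.147 0.094] [255 255 255]
261 [0.535 0.153 0.1  ] [36 36 36] [0.537 0.148 0.099] [145 154 154]
266 [0.536 0.153 0.104] [37 39 38] [0.537 0.148 0.104] [149 153 153]
271 [0.537 0.153 0.107] [37 35 36] [0.537 0.148 0.109] [143 151 151]
276 [0.536 0.153 0.112] [40 37 35] [0.536 0.148 0.113] [143 150 151]
281 [0.536 0.153 0.116] [42 37 35] [0.537 0.148 0.115] [145 151 151]
286 [0.536 0.153 0.12 ] [43 41 43] [0.537 0.148 0.12 ] [146 151 152]
291 [0.536 0.153 0.124] [40 41 41] [0.538 0.148 0.122] [149 153 155]
296 [0.536 0.153 0.126] [38 36 34] [0.538 0.148 0.125] [144 148 150]
tcp scene [339.9935543  241.24279547] [341.41886026 231.00197292]
214 [(array([0.564, 0.151, 0.144]), array([58, 56, 54], dtype=uint8)), (array([0.559, 0.155, 0.143]), array([56, 52, 51], dtype=uint8)), (ar
[... 1619 characters left out ...]
, 45, 43], dtype=uint8)), (array([0.562, 0.17 , 0.093]), array([42, 39, 39], dtype=uint8))]
241 [(array([0.559, 0.157, 0.076]), array([44, 40, 39], dtype=uint8)), (array([0.564, 0.165, 0.084]), array([48, 44, 41], dtype=uint8)), (array([0.558, 0.169, 0.082]), array([49, 44, 42], dtype=uint8))]
244 [(array([0.559, 0.157, 0.067]), array([47, 44, 42], dtype=uint8)), (array([0.562, 0.165, 0.075]), array([47, 40, 40], dtype=uint8)), (array([0.56 , 0.171, 0.076]), array([45, 40, 40], dtype=uint8))]
247 [(array([0.563, 0.16 , 0.064]), array([47, 41, 43], dtype=uint8)), (array([0.563, 0.166, 0.067]), array([46, 42, 40], dtype=uint8)), (array([0.557, 0.17 , 0.065]), array([44, 40, 39], dtype=uint8))]
```

Both cameras put the shut fingertips at z ≈ 0.096, just above the wing top at 0.093, although the reported TCP z is 0.066. The lateral position agrees, so the real tips are about 30 mm higher than reported and I'll correct for that. I turn back, open, and descend 26 mm more while watching force.

```bash
python3 -m pendant '[0,0,0,0,0,-0.8,0,0,0,0,0,-0.9,0,0,0,0,0,-0.9,0,0,0,0,0,-0.9,0,0,0,0,0,-0.9,0,0,0,0,0,0]' 35 30
python3 -m pendant '[0,0,0.2,0,0,0,0,0,0.2,0,0,0,0,0,0.2,0,0,0,0,0,0.2,0,0,0,0,0,0,0,0,0]'
python3 -m pendant '[0,0,0.15,0,0,0,0,0,0.15,0,0,0,0,0,0.1,0,0,0,0,0,0.1,0,0,0,0,0,0,0,0,0]'
python3 -m pendant '[0,0,0,0,0,0,0,0,0,0,0,0,0,0,0,0,0,0,0,0,0,0,0,0]' 0 30
python3 -c "from h import *;plan([.5467,.1548,.038],104.3)"
```

```text
time_s: 6.63
tool_pos: [0.5476, 0.1549, 0.0656]
ee_rot: [1.06, -2.957, -0.001]
force: [0.9, -0.1, 0.4]
grip_width: 0.345
time_s: 7.05
tool_pos: [0.5469, 0.155, 0.0487]
ee_rot: [1.055, -2.957, 0.0]
force: [0.5, -0.6, 0.3]
grip_width: 0.349
time_s: 7.47
tool_pos: [0.5473, 0.1551, 0.0393]
ee_rot: [1.056, -2.958, -0.0]
force: [0.1, -0.0, -0.0]
grip_width: 0.353
time_s: 7.8
tool_pos: [0.5477, 0.1551, 0.0398]
ee_rot: [-1.056, 2.959, -0.0]
force: [-0.6, -1.1, 0.8]
grip_width: 0.13
t 7.8 tcp [0.5477 0.1551 0.0398] yawY 129.3 shift [0.05 0.02 0.09] turnz 4.16 tilt(6deg) [-0.  0. -0.] q [-0.15  0.87 -0.36  1.85  0.57  0.52  1.36] F [-0.6 -1.1  0.8] w 0.13
```

Gripped: width 0.13, about 11–12 mm, which matches the wing. Turning clockwise 25°.

```bash
python3 -m pendant '[0,0,0,0,0,0.5,0,0,0,0,0,0.5,0,0,0,0,0,0.5,0,0,0,0,0,0.5,0,0,0,0,0,0.5,0,0,0,0,0,0.5,0,0,0,0,0,0.5,0,0,0,0,0,0.5,0,0,0,0,0,0.25,0,0,0,0,0,0,0,0,0,0,0,0]'
python3 -c "
from h import *;plan([.5467,.1548,.038],104.3)
from plant import manip;print(manip.read_state()['moment'])"
python3 -m pendant '[0,0,0,0,0,0,0,0,0,0,0,0,0,0,0,0,0,0]' 35
python3 - <<'E'
from h import *
from plant import viewer
plan([.5467,.1548,.038],104.3)
i=viewer.camera_info("wrist"); p,d=viewer.camera("wrist"); np.savez("pics/w4.npz",p=p,d=d,**i); cv2.imwrite("pics/w4.png",p)
E
```

```text
time_s: 8.72
tool_pos: [0.5473, 0.1557, 0.0398]
ee_rot: [0.379, -3.118, -0.001]
force: [-1.3, 1.1, 2.4]
grip_width: 0.132
t 8.72 tcp [0.5473 0.1557 0.0398] yawY 103.9 shift [ 0.04 -0.04  0.09] turnz -0.07 tilt(6deg) [ 0.01 -0.   -0.  ] q [-0.21  0.86 -0.25  1.85  0.41  0.47  1.06] F [-1.3  1.1  2.4] w 0.132
[ 0.30509272  0.40738468 -0.0430886 ]
time_s: 8.97
tool_pos: [0.5479, 0.1547, 0.0396]
ee_rot: [-0.377, 3.119, -0.0]
force: [-0.1, -0.8, 0.2]
grip_width: 0.349
t 8.97 tcp [0.5479 0.1547 0.0396] yawY 103.8 shift [0.06 0.02 0.08] turnz -0.09 tilt(6deg) [-0.  0.  0.] q [-0.21  0.86 -0.24  1.85  0.42  0.47  1.06] F [-0.1 -0.8  0.2] w 0.349
```

View pics/w4.png

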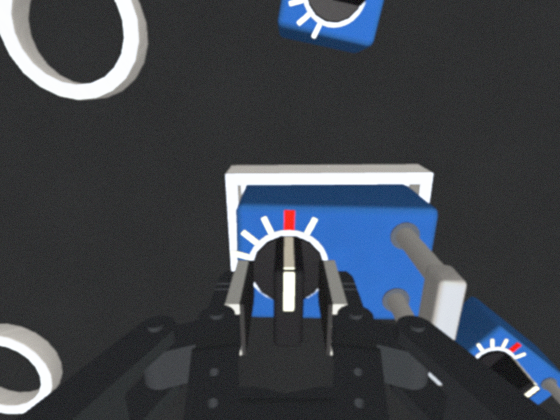

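The pointer (288,250–310) now points straight at the red mark (289,219). Next I rise and go over to the shackle bar.

```bash
python3 -m pendant '[0,0,-0.6,0,0,0,0,0,-0.6,0,0,0,0,0,-0.7,0,0,0,0,0,-0.7,0,0,0,0,0,-0.7,0,0,-0.07,0,0,0,0,0,0]' 45
python3 -c "from h import *;plan([.533,.209,.105],104.2);plan([.533,.209,.0513],104.2)"
```

```text
time_s: 9.52
tool_pos: [0.5496, 0.1558, 0.1089]
ee_rot: [-0.388, 3.112, 0.002]
force: [0.3, 0.7, 0.5]
grip_width: 0.451
t 9.52 tcp [0.5496 0.1558 0.1089] yawY 104.2 shift [0.15 2.78 0.2 ] turnz 0.0 tilt(6deg) [ 0.01  0.05 -0.  ] q [-0.18  0.76 -0.31  1.82  0.37  0.62  1.11] F [0.3 0.7 0.5] w 0.451
t 9.52 tcp [0.5496 0.1558 0.1089] yawY 104.2 shift [0.17 2.78 2.88] turnz 0.0 tilt(6deg) [ 0.01  0.05 -0.  ] q [-0.18  0.76 -0.31  1.82  0.37  0.62  1.11] F [0.3 0.7 0.5] w 0.451
```

```bash
python3 -m pendant '[0.1,0.7,0,0,0,0,0,0.7,0,0,0,0,0,0.7,0,0,0,0,0,0.68,0,0,0,0,0,0,0,0,0,0]'
python3 - <<'E'
from h import *
from plant import viewer
i=viewer.camera_info("wrist"); p,d=viewer.camera("wrist"); np.savez("pics/w5.npz",p=p,d=d,**i); cv2.imwrite("pics/w5.png",p)
for X in ([.533,.209,.107],[.533,.209,.0813]): print(proj(i,X).round(1))
plan([.533,.209,.0513],104.2)
E
```

```text
time_s: 9.93
tool_pos: [0.5308, 0.2126, 0.1059]
ee_rot: [-0.396, 3.116, 0.005]
force: [-0.6, 1.0, 0.9]
grip_width: 0.452
[278.3 254.9]
[279.  235.8]
t 9.98 tcp [0.5313 0.2102 0.1057] yawY 104.4 shift [-0.07 -0.08  2.72] turnz 0.03 tilt(6deg) [ 0.01  0.   -0.  ] q [-0.28  0.76 -0.3   1.81  0.35  0.62  1.03] F [-0.8 -0.1 -0.6] w 0.451
```

View pics/w5.png

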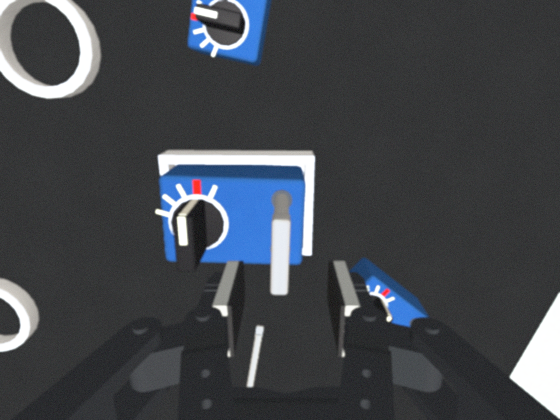

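The bar (280,260) lies between the open pads at 240 and 335, about 2 mm off centre. I'll correct by -0.1 in y, descend and grip.

```bash
python3 -m pendant '[-0.07,-0.1,0.4,0,0,0,0,0,0.4,0,0,0,0,0,0.4,0,0,0,0,0,0.4,0,0,0,0,0,0.4,0,0,0,0,0,0.4,0,0,0,0,0,0.3,0,0,0,0,0,0,0,0,0]'
python3 -m pendant '[0,0,0,0,0,0,0,0,0,0,0,0,0,0,0,0,0,0,0,0,0,0,0,0,0,0,0,0,0,0]' 0 90
python3 -c "from h import *;plan([.533,.209,.0513],104.2)"
```

```text
time_s: 10.65
tool_pos: [0.5328, 0.2065, 0.0501]
ee_rot: [0.389, -3.115, 0.001]
force: [0.2, -0.0, 0.5]
grip_width: 0.45
time_s: 11.07
tool_pos: [0.5335, 0.2079, 0.0521]
ee_rot: [-0.39, 3.117, 0.002]
force: [-2.1, 2.0, 2.6]
grip_width: 0.099
t 11.07 tcp [0.5335 0.2079 0.0521] yawY 104.2 shift [0.01 0.06 0.04] turnz 0.01 tilt(6deg) [ 0.01  0.   -0.  ] q [-0.31  0.85 -0.25  1.84  0.39  0.5   1.  ] F [-2.1  2.   2.6] w 0.099
```

Gripping the bar. I pull up in small steps and watch force.

```bash
python3 -m pendant '[0,0,-0.1,0,0,0,0,0,-0.1,0,0,0,0,0,-0.1,0,0,0,0,0,-0.1,0,0,0,0,0,-0.1,0,0,0,0,0,0,0,0,0]'
python3 -m pendant '[0,0,-0.2,0,0,0,0,0,-0.2,0,0,0,0,0,-0.2,0,0,0,0,0,-0.15,0,0,0,0,0,0,0,0,0,0,0,0,0,0,0]'
python3 - <<'E'
from h import *
from plant import viewer
plan([.533,.209,.0513],104.2)
i=viewer.camera_info("wrist"); p,d=viewer.camera("wrist"); np.savez("pics/w6.npz",p=p,d=d,**i); cv2.imwrite("pics/w6.png",p)
for uv in [(240,200),(230,240),(200,190),(260,200)]:
    z=d[uv[1],uv[0]]; print(uv,p[uv[1],uv[0]],(i["R"].T@(np.linalg.inv(i["K"])@np.array([*uv,1.])*z-i["t"])).round(4))
E
```

```text
time_s: 11.57
tool_pos: [0.5339, 0.2074, 0.0622]
ee_rot: [-0.388, 3.117, 0.001]
force: [-2.6, 3.0, -0.2]
grip_width: 0.098
time_s: 12.07
tool_pos: [0.5339, 0.2072, 0.0771]
ee_rot: [-0.389, 3.117, 0.001]
force: [-1.7, 2.8, 0.0]
grip_width: 0.1
t 12.07 tcp [0.5339 0.2072 0.0771] yawY 104.2 shift [0.02 0.1  1.29] turnz 0.0 tilt(6deg) [ 0.    0.01 -0.  ] q [-0.29  0.81 -0.27  1.83  0.38  0.56  1.01] F [-1.7  2.8  0. ] w 0.1
(240, 200) [234 139  65] [0.5179 0.1761 0.0571]
(230, 240) [237 142  68] [0.5444 0.1754 0.0563]
(200, 190) [222 137  67] [0.5183 0.1524 0.0551]
(260, 200) [236 139  66] [0.5159 0.1872 0.0546]
```

The shackle is up 25 mm with no resistance and the lock's top is still at z = 0.056. I go on to the stop, then lift straight up.

```bash
python3 -m pendant '[0,0,-0.05,0,0,0,0,0,-0.05,0,0,0,0,0,-0.05,0,0,0,0,0,-0.05,0,0,0,0,0,0,0,0,0,0,0,0,0,0,0]' - 110
python3 -m pendant '[0,0,-0.2,0,0,0,0,0,-0.3,0,0,0,0,0,-0.4,0,0,0,0,0,-0.5,0,0,0,0,0,-0.5,0,0,0,0,0,-0.5,0,0,0,0,0,-0.5,0,0,0,0,0,-0.5,0,0,0,0,0,-0.5,0,0,0,0,0,-0.4,0,0,0,0,0,-0.2,0,0,0,0,0,0,0,0,0]'
python3 - <<'E'
from h import *
from plant import viewer
plan([.533,.209,.08],104.2)
i=viewer.camera_info("wrist"); p,d=viewer.camera("wrist"); np.savez("pics/w7.npz",p=p,d=d,**i); cv2.imwrite("pics/w7.png",p)
j=viewer.camera_info("scene"); q,e=viewer.camera("scene"); np.savez("pics/s7.npz",p=q,d=e,**j)
cv2.imwrite("pics/v7.png",np.hstack([cv2.resize(p,(400,300)),cv2.resize(q[130:310,260:500],(400,300))]))
E
```

```text
time_s: 12.62
tool_pos: [0.5338, 0.207, 0.0808]
ee_rot: [-0.389, 3.117, 0.0]
force: [-0.8, 2.3, -1.1]
grip_width: 0.094
time_s: 13.62
tool_pos: [0.5344, 0.2073, 0.1718]
ee_rot: [-0.388, 3.116, 0.001]
force: [-0.8, -0.5, -3.8]
grip_width: 0.093
t 13.62 tcp [0.5344 0.2073 0.1718] yawY 104.2 shift [0.06 0.1  4.59] turnz 0.0 tilt(6deg) [0.   0.02 0.  ] q [-0.25  0.67 -0.34  1.76  0.31  0.76  1.07] F [-0.8 -0.5 -3.8] w 0.093
```

View pics/v7.png

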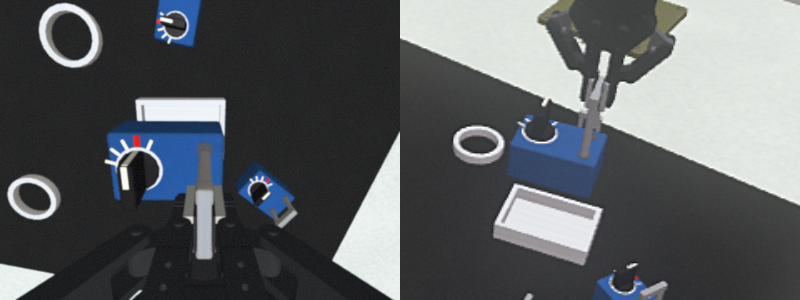

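The lock hangs open and upright, clear of the empty tray, with 3.8 N of weight on the wrist. I'll check its top height and level, and plan the carry.

```bash
cat > chk.py <<'E'
from h import *
def plane(fn):
    f=np.load(fn); p,d=f["p"],f["d"]; hsv=cv2.cvtColor(p,cv2.COLOR_BGR2HSV)
    m=(hsv[...,0]>100)&(hsv[...,0]<130)&(hsv[...,1]>120)&(hsv[...,2]>150)&(d>0)
    v,u=np.nonzero(m); z=d[v,u]; P=(np.linalg.inv(f["K"])@np.array([u,v,np.ones_like(u)])*z).T
    X=(P-f["t"])@f["R"]
    X=X[abs(X[:,2]-(np.median(X[X[:,2]>.1,2])))<.008]
    A=np.c_[X[:,:2]-X[:,:2].mean(0),np.ones(len(X))]; c=np.linalg.lstsq(A,X[:,2],rcond=None)[0]
    print("top plane n",len(X),"centre",X.mean(0).round(4),"slope deg",np.degrees(c[:2]).round(1)); 
    r=cv2.minAreaRect((X[:,:2]*1000).astype(np.float32)); print("rect mm",r)
E
python3 -c "from chk import *;plane('pics/w7.npz');plan([.559,-.1995,.199],97.8)"
```

```text
top plane n 6873 centre [0.5363 0.1809 0.1467] slope deg [-0.1  0.3]
rect mm ((543.8699951171875, 176.143310546875), (60.52174758911133, 93.88809967041016), 14.35197639465332)
t 13.72 tcp [0.5336 0.2069 0.1705] yawY 104.2 shift [  3.76 -20.01  -1.42] turnz 1.07 tilt(6deg) [-0. -0. -0.] q [-0.25  0.67 -0.34  1.76  0.31  0.76  1.07] F [ 0.1 -0.4 -5.1] w 0.093
```

```bash
python3 -m pendant '[0,0,-0.4,0,0,0,0,0,-0.6,0,0,0,0.14,-0.4,-0.4,0,0,0,0.14,-0.6,0,0,0,0,0.14,-0.8,0,0,0,0,0.14,-0.8,0,0,0,0,0.14,-0.8,0,0,0,0,0.14,-0.8,0,0,0,0,0.14,-0.8,0,0,0,0,0.14,-0.8,0,0,0,0,0.14,-0.8,0,0,0,0,0.14,-0.8,0,0,0,0]'
python3 -m pendant '[0.14,-0.8,0,0,0,0,0.14,-0.8,0,0,0,0,0.14,-0.8,0,0,0,0,0.14,-0.8,0,0,0,0,0.14,-0.8,0,0,0,0,0.14,-0.8,0,0,0,0,0.14,-0.8,0,0,0,0,0.14,-0.8,0,0,0,0,0.14,-0.8,0,0,0,0,0.14,-0.8,0,0,0,0]'
python3 -c "from h import *;plan([.559,-.1995,.199],97.8)"
```

```text
time_s: 14.72
tool_pos: [0.5423, 0.0537, 0.1982]
ee_rot: [0.386, -3.116, 0.002]
force: [-0.0, -0.3, -4.3]
grip_width: 0.097
time_s: 15.55
tool_pos: [0.5537, -0.1081, 0.1981]
ee_rot: [0.386, -3.116, 0.001]
force: [1.5, 0.1, -4.2]
grip_width: 0.095
t 15.55 tcp [ 0.5537 -0.1081  0.1981] yawY 104.1 shift [ 0.86 -4.5  -0.04] turnz 1.05 tilt(6deg) [-0.   -0.02  0.  ] q [ 0.34  0.63 -0.39  1.75  0.31  0.82  1.62] F [ 1.5  0.1 -4.2] w 0.095
```

```bash
python3 -m pendant '[0.16,-0.8,0,0,0,0,0.16,-0.8,0,0,0,0,0.16,-0.8,0,0,0,0,0.16,-0.8,0,0,0,0,0.16,-0.7,0,0,0,0,0.06,-0.4,0,0,0,0,0,-0.2,0,0,0,0.3,0,0,0,0,0,0.4,0,0,0,0,0,0.35,0,0,0,0,0,0,0,0,0,0,0,0]'
python3 - <<'E'
from h import *
from plant import viewer
import chk
plan([.559,-.1995,.199],97.8)
i=viewer.camera_info("wrist"); p,d=viewer.camera("wrist"); np.savez("pics/w8.npz",p=p,d=d,**i)
j=viewer.camera_info("scene"); q,e=viewer.camera("scene"); np.savez("pics/s8.npz",p=q,d=e,**j)
k=viewer.camera_info("top"); r,g=viewer.camera("top"); np.savez("pics/t8.npz",p=r,d=g,**k)
chk.plane("pics/w8.npz")
cv2.imwrite("pics/v8.png",np.hstack([cv2.resize(p,(400,300)),cv2.resize(q[110:260,110:310],(400,300))]))
E
```

```text
time_s: 16.47
tool_pos: [0.5605, -0.1959, 0.1986]
ee_rot: [0.219, -3.134, -0.001]
force: [-0.2, 0.0, -3.8]
grip_width: 0.09
t 16.47 tcp [ 0.5605 -0.1959  0.1986] yawY 98.0 shift [ 0.1  -0.17 -0.02] turnz 0.03 tilt(6deg) [ 0.01 -0.    0.  ] q [ 0.47  0.67 -0.37  1.66  0.29  0.87  1.69] F [-0.2  0.  -3.8] w 0.09
top plane n 6775 centre [ 0.5594 -0.2224  0.1735] slope deg [-0.3  0.3]
rect mm ((566.9247436523438, -227.96473693847656), (61.02638244628906, 94.1939468383789), 7.648921012878418)
```

View pics/v8.png

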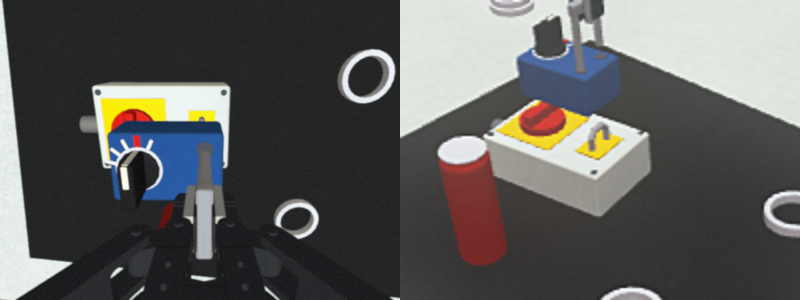

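The lock hangs over the hasp, upright (slopes at most 0.3°), with its underside at about 0.1235, so 33 mm above the hasp. It is about 4 mm off laterally. I'll cross-check the hasp position in the scene camera and correct.

```bash
python3 -m pendant '[0.09,-0.09,0,0,0,0,0.09,-0.09,0,0,0,0,0,0,0,0,0,0,0,0,0,0,0,0,0,0,0,0,0,0]'
python3 - <<'E'
from h import *
from plant import viewer
import chk
plan([.559,-.1995,.199],97.8)
i=viewer.camera_info("wrist"); p,d=viewer.camera("wrist"); np.savez("pics/w9.npz",p=p,d=d,**i); chk.plane("pics/w9.npz")
f=np.load("pics/scene0.npz"); P=np.array([[ray(f,(u,v),.0) for u in range(1)] for v in range(1)])
K,R,t,dd=f["K"],f["R"],f["t"],f["d"]; v,u=np.mgrid[160:205,180:240]; z=dd[160:205,180:240]
X=(np.stack([u,v,np.ones_like(u)],-1)@np.linalg.inv(K).T*z[...,None]-t)@R
m=(X[...,2]>.078)&(X[...,1]>-.235); print("hasp pts",m.sum(),X[m].mean(0).round(4),X[m].min(0).round(3),X[m].max(0).round(3))
E
```

```text
time_s: 17.03
tool_pos: [0.5575, -0.2009, 0.1987]
ee_rot: [-0.216, 3.134, 0.0]
force: [-0.2, -0.1, -5.8]
grip_width: 0.094
t 17.03 tcp [ 0.5575 -0.2009  0.1987] yawY 97.9 shift [-0.09  0.06 -0.02] turnz 0.02 tilt(6deg) [ 0.  0. -0.] q [ 0.48  0.67 -0.37  1.67  0.3   0.86  1.7 ] F [-0.2 -0.1 -5.8] w 0.094
top plane n 6796 centre [ 0.5563 -0.2275  0.1735] slope deg [-0.2  0.3]
rect mm ((563.5529174804688, -233.08035278320312), (60.44329833984375, 94.05934143066406), 7.536651134490967)
hasp pts 53 [ 0.6388 -0.1124  0.1618] [ 0.542 -0.202  0.079] [1.15  0.447 0.66 ]
```

```bash
python3 - <<'E'
from h import *
def cloud(fn,r0,r1,c0,c1):
    f=np.load(fn); v,u=np.mgrid[r0:r1,c0:c1]; z=f["d"][r0:r1,c0:c1]
    return ((np.stack([u,v,np.ones_like(u)],-1)@np.linalg.inv(f["K"]).T*z[...,None]-f["t"])@f["R"])[z>0]
X=cloud("pics/scene0.npz",150,205,180,240); m=(X[:,2]>.075)&(X[:,2]<.1)&(X[:,1]>-.235); print("hasp",m.sum(),X[m].mean(0).round(4),X[m].min(0).round(3),X[m].max(0).round(3))
X=cloud("pics/w9.npz",262,350,279,292); print("bar top z pctl",np.percentile(X[:,2],[10,50,90]).round(4))
E
```

```text
hasp 55 [ 0.5607 -0.1976  0.0844] [ 0.542 -0.202  0.075] [ 0.576 -0.192  0.092]
bar top z pctl [0.2519 0.2527 0.2534]
```

The hasp cross-check gives (0.5605, -0.198, top 0.092), within 2 mm of the estimate. The bar top is 79.2 mm above the lock's top, against 79 mm expected when fully open. I'm handing in.

```bash
python3 -m pendant '[0,0,0,0,0,0,0,0,0,0,0,0]'; python3 -c "from plant import manip;print(manip.finish_job())"
```

```text
time_s: 17.25
tool_pos: [0.5575, -0.2007, 0.1987]
ee_rot: [-0.217, 3.134, 0.0]
force: [-0.5, 0.4, -4.3]
grip_width: 0.093
the job is handed in; nothing more can be done
None
```

I handed the job in at about 17 s, with the arm holding the lock still, open and upright over the hasp. I turned the dial one notch clockwise to the red mark, pulled the shackle to its stop with the lock still in its stand, then lifted the lock out and carried it over.

**Last checks:**
- **Shackle:** the bar top is 79.2 mm above the lock's top, against 79 mm when fully open.
- **Level:** the lock's top slopes by no more than 0.3°.
- **Height:** the underside is at about z = 0.1235, roughly 33 mm above the hasp.
- **Position:** the shackle is at about (0.559, -0.200). The hasp measured (0.559, -0.1995) in the top view and (0.561, -0.198) in the scene view.
- **Hold:** the wrist force is about 4 N, which matches the lock's weight.
- **Dial:** the pointer was seen on the red mark just after the turn. I did not measure it again at the end, though the shackle sliding freely confirms it was within range.

**What disagreed:** my first grip on the dial closed on nothing. Both cameras showed the real fingertips about 30 mm higher than the reported tool position, just above the knob. I corrected for that, and later heights agreed to about 1 mm. I did not find the cause.

I did not touch the rings, screwdriver or spray can at any point.

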